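Pull the plug-in modules off the rail into the carrier, in order

ROBOT

A 6-joint arm with a two-finger parallel gripper is mounted at the origin on a cart in front of the work surface, level with it; the furniture and walls round the work are solid. World frame = base frame: x ahead of the robot, y to its left, z up, the work surface at z = 0. Lengths are in m, angles in rad, forces in N, time in s.
With the tool pointing down it reaches from about 0.375 to 0.9 m from the base axis. Payload 3.1 kg.
Tool frame: the origin (TCP) lies between the finger pads; the fingertips stand manip.nose_length ahead of it and the grasp point (between the pads) lies 5 mm behind it (manip.nose_length is the distance from the TCP to the fingertips, in m); z points along the fingers, y is the line along which they close (so a half turn about z gives the same grasp; the last joint's range is limited). The gripper opens to 85 mm and grips with 20 to 120 N. Pads are 22 mm wide; open, the fingers measure 114 mm over their backs; the gripper's body (76 mm by 85 mm) begins 54 mm behind the grasp point. The pads swing forward as they close: fully open they stand 13 mm farther back than shut.
Start: joints at [-1.296, 0.527, 1.433, -0, 1.181, -0.178], TCP at [0.273, -0.562, 0.245] pointing down, gripper open.
Joint ranges: [-3.08, 3.08], [-0.75, 2.2], [0.22, 2.44], [-1.43, 4.57], [0, 2.65], [-2.85, 2.85]. Speed limits (rad/s): [2.79, 2.79, 3.14, 3.14, 3.14, 3.14].

INTERFACE

Orientations are given as a unit quaternion [x, y, z, w].
In Python, from station import monitor, eyes, job, manip gives the robot as it stands.
- The arm moves only by the shell command python3 -m pendant 'ROWS' [FORCE]. ROWS is JSON, a list that holds one entry, the list of rows, each a list of 7 numbers: the shift along the tool's x, y, z as a fraction of full scale, then the turn, a rotation vector about the tool's x, y, z as a fraction of full scale, then the opening, from 0 (shut) to 1 (fully open). A call has 1 to 20 rows; each row shifts and turns the commanded pose from where the row before left it, along the tool's axes as they then stand; what a row does not reach is not made up. Full scale, the value 1, is 800 mm for a shift and 0.12 rad for a turn. A row lasts 1/10 s, in which the tool goes at most 50 mm and 8.59 degrees, less where a joint would pass 70% of its speed; a pose out of reach is approached as far as the arm can. A call with a number of a shift or a turn outside -1 to 1 is refused whole. A call with a gripper value outside its range is refused whole. The fingers move at their own pace and stop on an object; FORCE is the grip in N (left out, the last holds). Time passes only in rows, so rows that do not move let the fingers close. It gives the time, the measured TCP pose, the force, the opening and the grip force at its end, in the units of the state.
- monitor.sense(): the state, without advancing time (a new reading comes with each control period).
- eyes.snapshot(name): name is "side" or "top" or "wrist"; returns a dict with "pixels" (384x512x3 uint8, red, green, blue), "depth" (384x512 float32, m along the optical axis (not along the pixel's ray), 0 where there is no reading), "intrinsics" (3x3 intrinsics, pixels), "eye" and "attitude" of the camera in the world. Camera axes: x right, y down, z forward; pixel columns grow to the right and rows downward; lengths in m; the calibration is good to about 2 mm. The wrist camera is an equidistant fisheye: a pixel r from the principal point sees the ray r / f radians off the axis. A picture is of the moment at which its call begins.
- job.sign_off(): hands the job in; it is judged then, once.
The state is a dict: "t": time; "q": joint angles; "qd": joint speeds; "tau": joint torques, N m; "tcp_pos": TCP position; "tool_rot": TCP orientation; "force": force on the tool from outside, world axes, zero at the start; "ft_torque": the same for the moment, N m; "finger_gap": opening from 0.0 (shut) to 1.0 (fully open); "gripper_force": force on a finger pad.
Only numpy, scipy, OpenCV 4.12 (cv2) and the standard library are available. Lean on these libraries where they do the work, as an engineer would, in place of code of your own. Each camera call takes 0.05 s, during which the arm holds its last target. There are 200 camera calls.

TASK

The rail is to be rewired: pull the four plug-in modules out of their sockets and stand them upright in the four bays of the black carrier, in the same left-to-right order as they sit on the rail, so that each can go back to its own socket. Set each one down gently; do not drop it in.

Things in the scene. Friction and masses are not known exactly. Their poses are not given: they have to be found in the camera images.
- relay: plug-in relay, a clear box that shows a copper coil, steel frame and contacts inside; 36 (x) by 36 (y) mm, 58 mm tall in all. Foot: a disc 30 mm wide, 8 mm high, loose in the socket's pocket (lifts straight out). Origin: centre of the foot's underside, z up, at the start on the pocket's floor. Grip across x (across the row; faces 36 mm apart), fingertips about 30 mm above the origin.
- timer: plug-in timer, an off-white box 36 (x) by 36 (y) mm, 54 mm tall, with a round ribbed grey dial on top (24 mm wide, 66 mm tall in all). Foot: a disc 30 mm wide, 8 mm high, loose in the socket's pocket (lifts straight out). Origin: centre of the foot's underside, z up, at the start on the pocket's floor. Grip across x (across the row; faces 36 mm apart), fingertips about 32 mm above the origin.
- monitor: plug-in monitor, a slim tall black box, white top with two brass trimmer screws; 36 (x) by 22 (y) mm, 74 mm tall in all. Foot: a disc 30 mm wide, 8 mm high, loose in the socket's pocket (lifts straight out). Origin: centre of the foot's underside, z up, at the start on the pocket's floor. Grip across x (across the row; faces 36 mm apart), fingertips about 45 mm above the origin.
- solid_state_switch: plug-in solid-state switch, a low black box under an upright-finned aluminium heat sink; 36 (x) by 36 (y) mm, 52 mm tall in all. Foot: a disc 30 mm wide, 8 mm high, loose in the socket's pocket (lifts straight out). Origin: centre of the foot's underside, z up, at the start on the pocket's floor. Grip across x (across the row; faces 36 mm apart), fingertips about 24 mm above the origin.
- rail: the source rack: grey base plate, 92 (x) by 276 (y) mm, with a steel rail along y that carries four equal sockets between two end clamps 40 mm high. Fixed. Origin: centre of its underside on the worktop, z up, y along the row (to the robot's left, within 0.3 rad). Socket places at y = +0.081, +0.027, -0.027, -0.081 m (first, second, third, fourth from the left), x = 0.
- carrier: the target rack: black carrier, 62 (x) by 220 (y) mm, four equal empty bays in a row, a metal grip at each end. Fixed. Origin: centre of its underside on the worktop, z up, y along the row (to the robot's left, within 0.3 rad). Bay centres at x = 0, y = +0.081, +0.027, -0.027, -0.081 m (first to fourth from the left); bays 54 (x) by 50 (y) mm inside, floor at z = 4 mm, walls up to z = 18 mm.
- socket_1: the grey plug-in socket, 78 mm (x) by 50 mm (y) by 20 mm, in which the relay stands at the start; fixed on the rail at one of its four places; all four sockets look alike. Origin: centre of its underside, 19.5 mm above the worktop, axes as the rail's; pocket 35 mm square, floor 12 mm and rim 19.5 mm above the origin.
- socket_2: the grey plug-in socket, 78 mm (x) by 50 mm (y) by 20 mm, in which the timer stands at the start; fixed on the rail at one of its four places; all four sockets look alike. Origin: centre of its underside, 19.5 mm above the worktop, axes as the rail's; pocket 35 mm square, floor 12 mm and rim 19.5 mm above the origin.
- socket_3: the grey plug-in socket, 78 mm (x) by 50 mm (y) by 20 mm, in which the monitor stands at the start; fixed on the rail at one of its four places; all four sockets look alike. Origin: centre of its underside, 19.5 mm above the worktop, axes as the rail's; pocket 35 mm square, floor 12 mm and rim 19.5 mm above the origin.
- socket_4: the grey plug-in socket, 78 mm (x) by 50 mm (y) by 20 mm, in which the solid state switch stands at the start; fixed on the rail at one of its four places; all four sockets look alike. Origin: centre of its underside, 19.5 mm above the worktop, axes as the rail's; pocket 35 mm square, floor 12 mm and rim 19.5 mm above the origin.
There are look-alikes about, which are no part of the job. What is shaped like the monitor but red is not meant.

How it is judged:
By the outcome, as a careful person would: the job done as asked, in the order asked, and still so for the second after the job is handed in, with the robot touching nothing.
It also fails if it takes over 106 s, if anything falls off the work surface, if the arm or the gripper's body presses on something with over 40 N, if the wrist force passes 120 N, or if a joint passes its speed limit or range.

## Working session

There is one attempt and no reset: what is moved stays moved. The work goes in short steps, Python scripts to look and compute and a shell command to move; the robot and the scene stay as the last step left them, time stands still between calls to the robot, and variables do not carry over. Pictures are saved under pics/ and viewed, at most 14 in all, crops included, and the job is handed in when it is done.

```bash
mkdir -p pics; ls; python3 - <<'E'
from station import monitor, eyes, job, manip
import cv2,numpy as np
print(monitor.sense(), manip.nose_length)
for n in("top","side"):
    s=eyes.snapshot(n); cv2.imwrite(f"pics/{n}0.png",s["pixels"][:,:,::-1]); np.savez(f"pics/{n}0.npz",**s)
    print(n,s["intrinsics"],s["eye"],s["attitude"])
E
```

```text
pics
{'t': 0.0, 'q': array([-1.29652113e+00,  5.28440061e-01,  1.43391433e+00, -3.40472004e-07,
        1.18138759e+00, -1.78519863e-01]), 'qd': array([ 3.83918364e-04,  9.87154558e-05, -3.78025248e-04, -1.18685681e-03,
       -1.04992742e-03,  1.38022234e-03]), 'tau': array([-1.45898048e-03, -4.42353773e+01, -1.78025830e+01, -3.48406738e-04,
        8.46316572e-03, -2.16187878e-06]), 'tcp_pos': array([ 0.27325119, -0.56133665,  0.2443458 ]), 'tool_rot': array([ 9.74480781e-01,  2.24468379e-01, -5.15898332e-05, -1.07342174e-03]), 'force': array([-0.22641044, -0.33884536, -0.32022926]), 'ft_torque': array([-0.02133792,  0.03590472,  0.0003362 ]), 'gripper_force': 0.0, 'finger_gap': 0.9998400957944034} 0.014
top [[498.54663614   0.         258.39338355]
 [  0.         498.54663614 187.7240824 ]
 [  0.           0.           1.        ]] [0.39112343 0.03654074 1.13356644] [-0.70017725  0.71110374 -0.05111961  0.03834157]
side [[402.34044156   0.         258.68912947]
 [  0.         402.34044156 194.23907396]
 [  0.           0.           1.        ]] [ 0.54291527 -0.86464364  0.67141309] [ 0.88695175  0.00863263  0.00663237 -0.46173378]
```

View pics/top0.png

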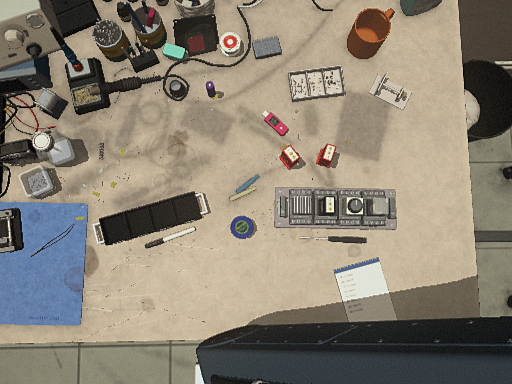

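View pics/side0.png

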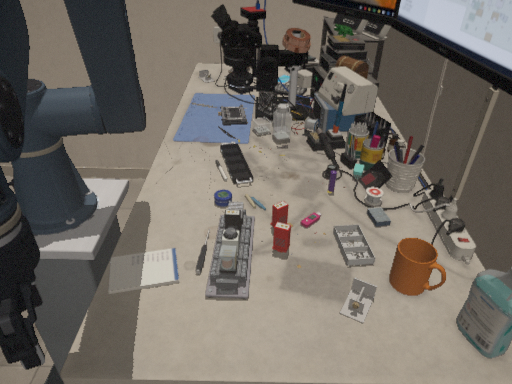

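The finned switch is at (302,207), the monitor at (328,206), the timer at (354,206) and the relay at (378,207), left to right on the rail. The empty carrier is at (152,217). Look-alikes: the red monitors at (289,156) and (327,154), and the loose grey and white parts at (316,83) and (390,90). Next I'll measure the rail and carrier.

```bash
cat > h.py <<'E'
import numpy as np,cv2
from scipy.spatial.transform import Rotation as R
def ray(s,uv):
    uv=np.atleast_2d(np.asarray(uv,float)); K=s["intrinsics"]
    d=np.c_[(uv[:,0]-K[0,2])/K[0,0],(uv[:,1]-K[1,2])/K[1,1],np.ones(len(uv))]
    return R.from_quat(s["attitude"]).apply(d)
def plane(s,uv,z):
    d=ray(s,uv); e=s["eye"]; return e+d*((z-e[2])/d[:,2])[:,None]
def cloud(s):
    v,u=np.mgrid[0:384,0:512]
    return (s["eye"]+ray(s,np.c_[u.ravel(),v.ravel()])*s["depth"].reshape(-1,1)).reshape(384,512,3)
E
python3 - <<'E'
from h import *
s=dict(np.load("pics/top0.npz")); P=cloud(s)
print("table z",np.median(P[250:300,150:250,2]))
Z=P[...,2]
for n,(a,b,c,d),lo,hi in (("rail",(265,180,405,235),.004,.1),("carrier",(85,185,215,250),.010,.03)):
    m=np.zeros((384,512),np.uint8); m[b:d,a:c]=((Z>lo)&(Z<hi))[b:d,a:c]
    n_,l,st,_=cv2.connectedComponentsWithStats(m); k=1+np.argmax(st[1:,4]); m=l==k
    pts=P[m][:,:2].astype(np.float32); r=cv2.minAreaRect(pts*1000); print(n,r, P[m][:,2].max(), m.sum())
# module tops
for n,u,h in (("sss",302,0),("mon",328,0),("tim",354,0),("rel",378,0)):
    q=P[200:213,u-5:u+6]; print(n,np.median(q[...,2]),np.median(q.reshape(-1,3),0))
i=s["pixels"][170:260,80:410,::-1]
i=np.vstack([cv2.resize(i[:,:165],None,fx=4.8,fy=3.2,interpolation=2),cv2.resize(i[:,165:],None,fx=4.8,fy=3.2,interpolation=2)])
cv2.imwrite("pics/crop.png",i)
E
```

```text
table z 0.0005678078162653089
rail ((487.6962890625, -158.93246459960938), (278.9861755371094, 95.67601776123047), 88.11202239990234) 0.09996981367083935 4708
carrier ((469.601318359375, 258.55401611328125), (64.56504821777344, 255.52537536621094), 15.276434898376465) 0.024478099576540124 908
sss 0.07691578268229415 [ 0.48481356 -0.07532676  0.07691578]
mon 0.1053994728372678 [ 0.48155119 -0.12687163  0.10539947]
tim 0.09628737860304626 [ 0.48134136 -0.18303477  0.09628738]
rel 0.08966372586143212 [ 0.48134471 -0.23516543  0.08966373]
```

View pics/crop.png

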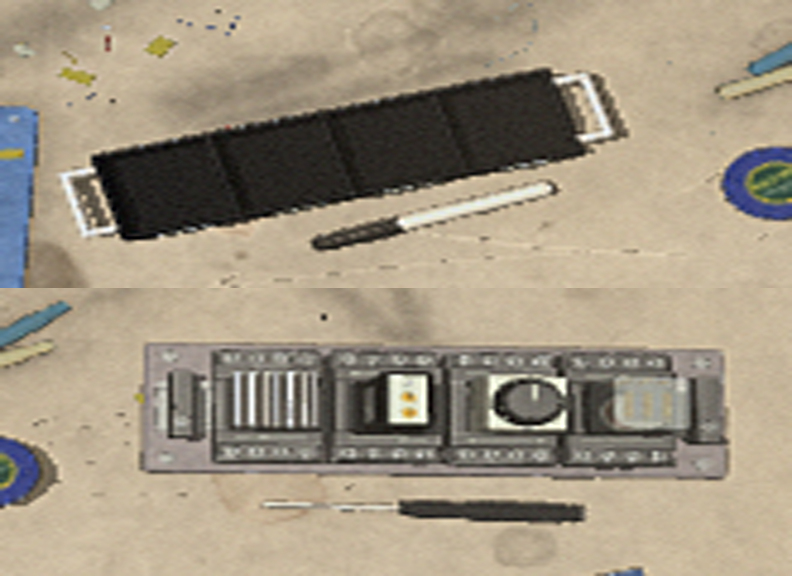

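```bash
python3 -m pendant '[[[0,0,0,0,0,-1,1],[0,0,0,0,0,-1,1],[0,0,0,0,0,-1,1],[0,0,0,0,0,-1,1],[0,0,0,0,0,-1,1],[0,0,0,0,0,-1,1],[0,0,0,0,0,-1,1],[0,0,0,0,0,-1,1],[0,0,0,0,0,-1,1],[0,0,0,0,0,-0.05,1]]]' 40
python3 -m pendant '[[[0.0513,0.025,0,0,0,0,1],[0.0513,0.025,0,0,0,0,1],[0.0513,0.025,0,0,0,0,1],[0.0513,0.025,0,0,0,0,1],[0.0513,0.025,0,0,0,0,1],[0.0513,0.025,0,0,0,0,1],[0.0513,0.025,0,0,0,0,1],[0.0513,0.025,0,0,0,0,1],[0.0513,0.025,0,0,0,0,1],[0.0513,0.025,0,0,0,0,1],[0,0,0,0,0,0,1],[0,0,0,0,0,0,1]]]'
python3 - <<'E'
from h import *
from station import eyes,monitor
s=eyes.snapshot("wrist"); cv2.imwrite("pics/w1.png",s["pixels"][:,:,::-1]); np.savez("pics/w1.npz",**s)
m=monitor.sense();print(m["q"],s["intrinsics"],s["eye"],R.from_quat(s["attitude"]).as_matrix(), R.from_quat(m["tool_rot"]).as_matrix())
E
```

```text
t: 1.1
tcp_pos: [0.2734, -0.5616, 0.2448]
tool_rot: [0.718, 0.696, 0.0, -0.001]
force: [0.6, 0.2, -0.5]
finger_gap: 1.004
gripper_force: 0.0
t: 2.3
tcp_pos: [0.4867, -0.1571, 0.2452]
tool_rot: [0.718, 0.696, -0.0, -0.0]
force: [-0.5, 0.2, -0.3]
finger_gap: 0.999
gripper_force: 0.0
[-5.32952184e-01  3.75700151e-01  1.71382423e+00 -6.54413225e-04
  1.05220647e+00 -5.00295285e-01] [[297.31863964   0.         253.79759281]
 [  0.         297.31863964 189.98644006]
 [  0.           0.           1.        ]] [ 0.48870761 -0.0737091   0.37318473] [[ 9.99559522e-01 -2.79914818e-02 -9.86101861e-03]
 [-2.96772240e-02 -9.44529363e-01 -3.27083391e-01]
 [-1.58472834e-04  3.27231966e-01 -9.44944028e-01]] [[ 3.23267746e-02  9.99477270e-01 -4.07723782e-04]
 [ 9.99477260e-01 -3.23269454e-02 -4.19377801e-04]
 [-4.32339044e-04 -3.93953517e-04 -9.99999829e-01]]
```

View pics/w1.png

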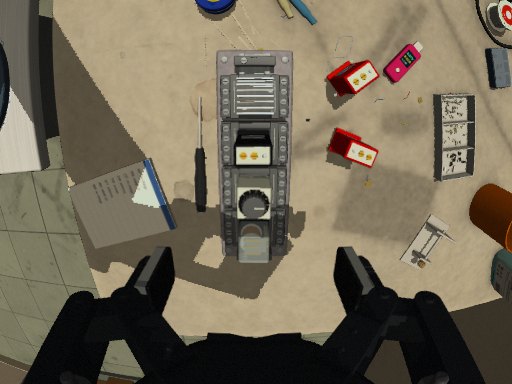

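Wrist view confirms the order: finned switch (255,95), monitor with brass screws (253,150), timer dial (253,203), clear relay (254,243). The red ones at (352,78) and (353,148) stand off the rail. I'll measure the module tops from here.

```bash
cat >> h.py <<'E'
def fray(s,uv):
    uv=np.atleast_2d(np.asarray(uv,float)); K=s["intrinsics"]
    d=np.c_[(uv[:,0]-K[0,2])/K[0,0],(uv[:,1]-K[1,2])/K[1,1]]; th=np.linalg.norm(d,axis=1)
    k=np.sinc(th/np.pi)
    return R.from_quat(s["attitude"]).apply(np.c_[d*k[:,None],np.cos(th)])
def fcloud(s):
    v,u=np.mgrid[0:384,0:512]; d=fray(s,np.c_[u.ravel(),v.ravel()])
    f=R.from_quat(s["attitude"]).as_matrix()[:,2]
    return (s["eye"]+d*(s["depth"].reshape(-1,1)/(d@f)[:,None])).reshape(384,512,3)
def rect(P,m):
    n_,l,st,_=cv2.connectedComponentsWithStats(m.astype(np.uint8),connectivity=4); k=1+np.argmax(st[1:,4]); m=l==k
    return cv2.minAreaRect(P[m][:,:2].astype(np.float32)*1000), np.median(P[m][:,2]), m.sum()
E
python3 - <<'E'
from h import *
s=dict(np.load("pics/w1.npz")); P=fcloud(s); Z=P[...,2]
print("table",np.median(Z[280:300,230:280]),np.median(Z[100:200,300:320]))
def box(a,b,c,d):
    m=np.zeros(Z.shape,bool); m[b:d,a:c]=1; return m
t=dict(np.load("pics/top0.npz")); Q=cloud(t)
def box2(a,b,c,d):
    m=np.zeros(Z.shape,bool); m[b:d,a:c]=1; return m
B=box(210,40,300,275); B2=box2(265,180,405,235)
for n,y0,y1,lo,hi in (("sss",-.115,-.04,.070,.09),("mon",-.155,-.10,.098,.112),("timbox",-.215,-.155,.080,.0905),("rel",-.27,-.21,.084,.094),("rail",-.4,.1,.003,.04)):
    for C,BB in ((P,B),(Q,B2)):
        m=BB&(C[...,1]>y0)&(C[...,1]<y1)&(C[...,2]>lo)&(C[...,2]<hi)
        print(n,rect(C,m) if m.sum()>5 else m.sum())
E
```

```text
table -0.0004163241450388655 -0.0004922468724474771
sss (((489.5882873535156, -61.02621841430664), (2.0137290954589844, 35.59614562988281), 88.30827331542969), np.float64(0.08238324909718792), np.int64(113))
sss (((488.8470764160156, -70.43758392333984), (2.357856512069702, 34.3078727722168), 88.29238891601562), np.float64(0.08058567465037358), np.int64(34))
mon (((485.23016357421875, -132.29356384277344), (21.93726348876953, 35.55830001831055), 88.34790802001953), np.float64(0.10525560317616708), np.int64(930))
mon (((485.0098876953125, -129.5361328125), (20.831592559814453, 35.30989456176758), 87.99872589111328), np.float64(0.10554583640441395), np.int64(190))
timbox (((484.3202209472656, -187.78260803222656), (36.32114791870117, 36.23161697387695), 88.30571746826172), np.float64(0.08494023942351414), np.int64(665))
timbox (((484.6495666503906, -185.71539306640625), (35.36813735961914, 34.52220153808594), 88.94651794433594), np.float64(0.08571127656809585), np.int64(171))
rel (((483.46728515625, -241.75430297851562), (34.66960906982422, 34.09977340698242), 89.08856964111328), np.float64(0.08887071762909496), np.int64(848))
rel (((482.5242919921875, -240.07516479492188), (35.36158752441406, 32.41697692871094), 88.69873809814453), np.float64(0.08921401826867326), np.int64(264))
rail (((486.2086486816406, -159.44183349609375), (273.769287109375, 92.8812255859375), 88.1424789428711), np.float64(0.03537724239207474), np.int64(9375))
rail (((486.9480285644531, -159.1476593017578), (279.1597595214844, 98.30474090576172), 89.02214813232422), np.float64(0.03152617488132514), np.int64(3076))
```

```bash
python3 -m pendant '[[[0.05,-0.0015,0,0,0,0,1],[0.05,-0.0015,0,0,0,0,1],[0,0,0.05,0,0,0,1],[0,0,0.05,0,0,0,1],[0,0,0.05,0,0,0,1],[0,0,0.04,0,0,0,1],[0,0,0.02,0,0,0,1],[0,0,0.0106,0,0,0,1],[0,0,0,0,0,0,1],[0,0,0,0,0,0,1]]]' 40
python3 - <<'E'
from h import *
from station import eyes,monitor
s=eyes.snapshot("wrist"); a=s["pixels"][:,:,::-1]
b=eyes.snapshot("side")["pixels"][:,:,::-1]
cv2.imwrite("pics/w2.png",np.hstack([cv2.resize(a[100:340,130:390],(400,370)),cv2.resize(b[170:310,180:320],(400,370))]))
E
```

```text
t: 3.35
tcp_pos: [0.4871, -0.0792, 0.0694]
tool_rot: [0.719, 0.695, 0.0, 0.001]
force: [0.5, -0.0, -0.3]
finger_gap: 1.002
gripper_force: 0.0
```

View pics/w2.png

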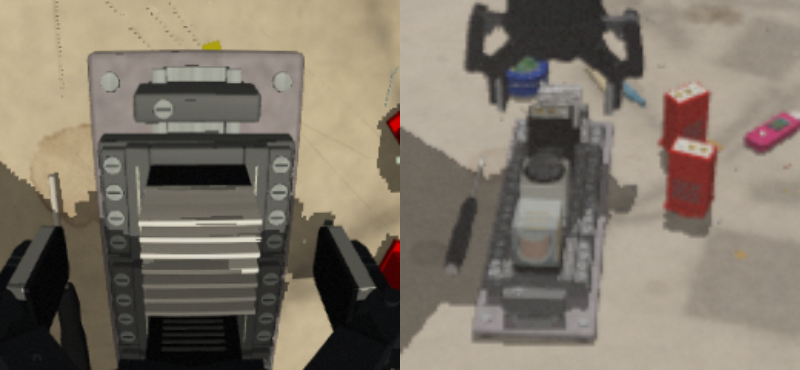

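The fingers straddle the finned switch, left pad at (40,280) and right at (345,280), with nothing between. I'll close and lift.

```bash
python3 -m pendant '[[[0,0,0,0,0,0,0],[0,0,0,0,0,0,0],[0,0,0,0,0,0,0],[0,0,0,0,0,0,0],[0,0,0,0,0,0,0],[0,0,0,0,0,0,0],[0,0,0,0,0,0,0],[0,0,0,0,0,0,0]]]' 40
python3 -m pendant '[[[0,0,-0.01,0,0,0,0],[0,0,-0.01,0,0,0,0],[0,0,-0.02,0,0,0,0],[0,0,-0.05,0,0,0,0],[0,0,-0.05,0,0,0,0],[0,0,-0.05,0,0,0,0],[0,0,0,0,0,0,0]]]'
```

```text
t: 4.25
tcp_pos: [0.4871, -0.0782, 0.0694]
tool_rot: [0.718, 0.696, 0.0, 0.001]
force: [-0.4, 0.7, 5.4]
finger_gap: 0.413
gripper_force: 40.5
t: 4.95
tcp_pos: [0.4894, -0.0791, 0.2262]
tool_rot: [0.718, 0.696, 0.002, 0.005]
force: [0.6, -1.1, -1.7]
finger_gap: 0.416
gripper_force: 40.8
```

```bash
python3 -m pendant '[[[0.03,-0.0025,0,0,0,0,0],[0.06,-0.005,0,0,0,0,0],[0.06,-0.005,0,0,0,0,0],[0.06,-0.005,0,0,0,0,0],[0.06,-0.005,0,0,0,0,0],[0.06,-0.005,0,0,0,0,0],[0.03,-0.0025,0,0,0,0,0],[0,0,0,0,0,-1,0],[0,0,0,0,0,-1,0],[0,0,0,0,0,-0.48,0],[0,0,0,0,0,0,0],[0,0,0,0,0,0,0]]]'
python3 - <<'E'
from h import *
from station import eyes,monitor
s=eyes.snapshot("wrist"); cv2.imwrite("pics/w3.png",s["pixels"][:,:,::-1]); np.savez("pics/w3.npz",**s)
m=monitor.sense();print(m["q"],R.from_quat(m["tool_rot"]).as_matrix())
E
```

```text
t: 6.15
tcp_pos: [0.4711, 0.2103, 0.2202]
tool_rot: [0.608, 0.794, -0.001, -0.001]
force: [0.4, 0.6, -1.4]
finger_gap: 0.416
gripper_force: 40.7
[ 2.02834237e-01  4.16442113e-01  1.72971184e+00 -3.98281471e-05
  9.96821799e-01 -6.15080259e-02] [[-2.61295296e-01  9.65257971e-01 -1.34800511e-03]
 [ 9.65258911e-01  2.61295115e-01 -3.11379689e-04]
 [ 5.16654250e-05 -1.38253600e-03 -9.99999043e-01]]
```

View pics/w3.png

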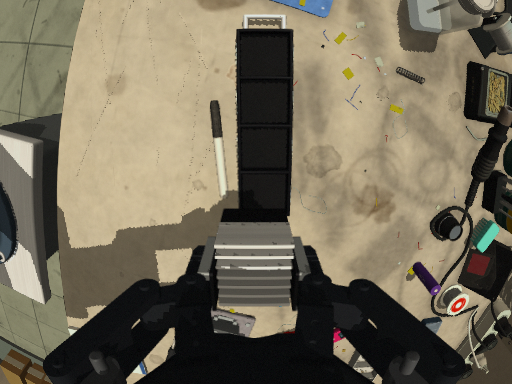

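The carrier lies at (264,125), with bays at rows 53, 101, 147 and 195, parallel to the tool. The far grip is at (265,22).

```bash
python3 - <<'E'
from h import *
s=dict(np.load("pics/w3.npz")); P=fcloud(s)
m=(s["pixels"].max(2)<60); m[:, :225]=0; m[:,305:]=0; m[205:]=0; m[:20]=0
v,u=np.nonzero(m); d=fray(s,np.c_[u,v]); X=s["eye"]+d*((.018-s["eye"][2])/d[:,2])[:,None]
n,l,st,_=cv2.connectedComponentsWithStats(m.astype(np.uint8)); k=1+np.argmax(st[1:,4]); v,u=np.nonzero(l==k)
d=fray(s,np.c_[u,v]); X=s["eye"]+d*((.018-s["eye"][2])/d[:,2])[:,None]
(c,(w,h),a)=cv2.minAreaRect(X[:,:2].astype(np.float32)*1000); print(c,w,h,a)
a=np.radians(a if w<h else a-90); ex=np.array([np.cos(a),np.sin(a)]); ey=np.array([-ex[1],ex[0]])
top=np.percentile(X[:,:2]@ey,99.8); mid=np.array(c)/1000@ex; 
o=ex*mid+ey*(top-.110); print("yaw",np.degrees(a),"origin",o)
for y in(.081,.027,-.027,-.081): print(o+ey*y)
# bay divider rows cast
for px in ((265,78),(265,126),(265,171)):
    d=fray(s,px)[0]; p=s["eye"]+d*((.018-s["eye"][2])/d[2]); print("div y", (p[:2]-o)@ey)
E
```

```text
(467.57733154296875, 264.0553894042969) 61.689842224121094 202.7608642578125 15.451014518737793
yaw 15.451014518737793 origin [0.47000704 0.25526496]
[0.44842748 0.3333375 ]
[0.46281385 0.28128914]
[0.47720023 0.22924077]
[0.49158661 0.17719241]
div y 0.05438055978937882
div y 0.0008490333976388356
div y -0.05119046888615632
```

```bash
python3 -m pendant '[[[0.05,0.0043,0,0,0,0,0],[0.058,0.0043,0,0,0,0,0],[0.05,0.0043,0,0,0,0,0],[0,0,0,0,0,0,0],[0,0,0.05,0,0,0,0],[0,0,0.05,0,0,0,0],[0,0,0.05,0,0,0,0],[0,0,0.035,0,0,0,0],[0,0,0.015,0,0,0,0],[0,0,0,0,0,0,0],[0,0,0,0,0,0,0]]]'
```

```text
t: 7.3
tcp_pos: [0.4495, 0.3352, 0.0617]
tool_rot: [0.607, 0.794, 0.001, 0.0]
force: [-0.1, 0.6, -1.1]
finger_gap: 0.413
gripper_force: 40.7
```

```bash
python3 -m pendant '[[[0,-0.001,0.006,0,0,0,0],[0,0,0.006,0,0,0,0],[0,0,0.005,0,0,0,0],[0,0,0.003,0,0,0,0],[0,0,0.0015,0,0,0,0],[0,0,0.0015,0,0,0,0],[0,0,0,0,0,0,0],[0,0,0,0,0,0,0]]]'
```

```text
t: 8.1
tcp_pos: [0.4479, 0.335, 0.0424]
tool_rot: [0.607, 0.795, 0.0, -0.0]
force: [0.5, -0.3, -2.0]
finger_gap: 0.414
gripper_force: 40.7
```

```bash
python3 -m pendant '[[[0,0,0.001,0,0,0,0],[0,0,0.001,0,0,0,0],[0,0,0,0,0,0,0]]]'
```

```text
t: 8.4
tcp_pos: [0.448, 0.335, 0.0419]
tool_rot: [0.607, 0.795, 0.0, 0.0]
force: [-0.8, -1.3, 6.2]
finger_gap: 0.413
gripper_force: 41.6
```

```bash
python3 -m pendant '[[[0,0,0,0,0,0,0.5],[0,0,0,0,0,0,0.6],[0,0,0,0,0,0,0.8],[0,0,0,0,0,0,1],[0,0,0,0,0,0,1],[0,0,0,0,0,0,1],[0,0,-0.03,0,0,0,1],[0,0,-0.05,0,0,0,1],[0,0,-0.06,0,0,0,1],[0,0,-0.06,0,0,0,1],[0,0,0,0,0,0,1],[0,0,0,0,0,0,1]]]'
python3 - <<'E'
from h import *
from station import eyes
s=eyes.snapshot("top")["pixels"][:,:,::-1]; cv2.imwrite("pics/t2.png",cv2.resize(s[175:255,80:230],(750,400),interpolation=2))
E
```

```text
t: 9.6
tcp_pos: [0.4483, 0.3352, 0.2022]
tool_rot: [0.607, 0.795, 0.001, 0.001]
force: [-0.0, -0.3, 0.1]
finger_gap: 0.999
gripper_force: 0.0
```

View pics/t2.png

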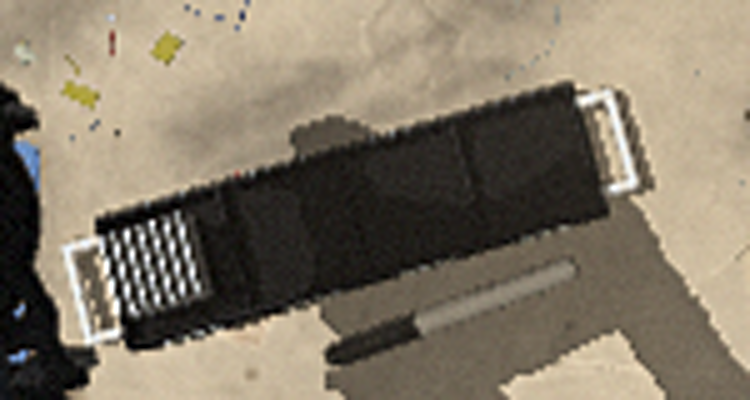

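The switch stands upright in bay 1, at (155,262). Next the monitor.

```bash
python3 -m pendant '[[[0,0,0,0,0,1,1],[0,0,0,0,0,1,1],[0,0,0,0,0,0.48,1],[-0.0582,0.0065,0,0,0,0,1],[-0.0582,0.0065,0,0,0,0,1],[-0.0582,0.0065,0,0,0,0,1],[-0.0582,0.0065,0,0,0,0,1],[-0.0582,0.0065,0,0,0,0,1],[-0.0582,0.0065,0,0,0,0,1],[-0.0582,0.0065,0,0,0,0,1],[-0.0582,0.0065,0,0,0,0,1],[-0.0582,0.0065,0,0,0,0,1],[-0.0582,0.0065,0,0,0,0,1],[0,0,0,0,0,0,1],[0,0,0,0,0,0,1]]]'
```

```text
t: 11.15
tcp_pos: [0.4836, -0.1325, 0.1989]
tool_rot: [0.719, 0.695, -0.001, -0.002]
force: [0.5, 0.5, 0.0]
finger_gap: 1.002
gripper_force: 0.0
```

```bash
python3 -m pendant '[[[0,0.001,0.05,0,0,0,1],[0,0,0.045,0,0,0,1],[0,0,0.025,0,0,0,1],[0,0,0.0155,0,0,0,1],[0,0,0,0,0,0,1],[0,0,0,0,0,0,1],[0,0,0,0,0,0,0],[0,0,0,0,0,0,0],[0,0,0,0,0,0,0],[0,0,0,0,0,0,0],[0,0,0,0,0,0,0],[0,0,0,0,0,0,0],[0,0,0,0,0,0,0],[0,0,0,0,0,0,0]]]'
python3 -m pendant '[[[0,0,-0.01,0,0,0,0],[0,0,-0.01,0,0,0,0],[0,0,-0.02,0,0,0,0],[0,0,-0.05,0,0,0,0],[0,0,-0.05,0,0,0,0],[0,0,-0.03,0,0,0,0],[0,0,0,0,0,0,0],[0,0,0,0,0,0,0]]]'
```

```text
t: 12.55
tcp_pos: [0.4862, -0.1324, 0.0933]
tool_rot: [0.718, 0.696, 0.0, 0.001]
force: [-0.9, 1.2, 6.4]
finger_gap: 0.414
gripper_force: 40.6
t: 13.35
tcp_pos: [0.4855, -0.132, 0.2289]
tool_rot: [0.718, 0.696, 0.0, 0.0]
force: [-0.3, -0.4, -0.4]
finger_gap: 0.416
gripper_force: 40.1
```

```bash
python3 -m pendant '[[[0.03,-0.0026,0,0,0,0,0],[0.0575,-0.005,0,0,0,0,0],[0.0575,-0.005,0,0,0,0,0],[0.0575,-0.005,0,0,0,0,0],[0.0575,-0.005,0,0,0,0,0],[0.0575,-0.005,0,0,0,0,0],[0.0575,-0.005,0,0,0,0,0],[0.0575,-0.005,0,0,0,0,0],[0.0575,-0.005,0,0,0,0,0],[0.0276,-0.0029,0,0,0,0,0],[0,0,0,0,0,-1,0],[0,0,0,0,0,-1,0],[0,0,0,0,0,-0.48,0],[0,0,0.05,0,0,0,0],[0,0,0.05,0,0,0,0],[0,0,0.035,0,0,0,0],[0,0,0.015,0,0,0,0],[0,0,0,0,0,0,0],[0,0,0,0,0,0,0]]]'
```

```text
t: 15.25
tcp_pos: [0.4629, 0.283, 0.1085]
tool_rot: [0.607, 0.794, 0.0, 0.0]
force: [0.5, 0.4, -0.1]
finger_gap: 0.414
gripper_force: 40.2
```

```bash
python3 -m pendant '[[[0,0,0.015,0,0,0,0],[0,0,0.015,0,0,0,0],[0,0,0.010,0,0,0,0],[0,0,0.007,0,0,0,0],[0,0,0.003,0,0,0,0],[0,0,0.0015,0,0,0,0],[0,0,0.0005,0,0,0,0],[0,0,0,0,0,0,0],[0,0,0,0,0,0,0]]]'
```

```text
t: 16.15
tcp_pos: [0.4628, 0.283, 0.0671]
tool_rot: [0.607, 0.795, 0.0, 0.0]
force: [-0.5, 0.2, -0.4]
finger_gap: 0.41
gripper_force: 40.2
```

```bash
python3 -m pendant '[[[0,0,0.001,0,0,0,0],[0,0,0.0008,0,0,0,0],[0,0,0,0,0,0,0],[0,0,0,0,0,0,0]]]'
```

```text
t: 16.55
tcp_pos: [0.4628, 0.283, 0.0658]
tool_rot: [0.607, 0.795, 0.0, 0.0]
force: [-0.2, 0.2, 4.7]
finger_gap: 0.412
gripper_force: 40.6
```

```bash
python3 -m pendant '[[[0,0,0,0,0,0,0.5],[0,0,0,0,0,0,0.6],[0,0,0,0,0,0,0.8],[0,0,0,0,0,0,1],[0,0,0,0,0,0,1],[0,0,0,0,0,0,1],[0,0,-0.03,0,0,0,1],[0,0,-0.05,0,0,0,1],[0,0,-0.06,0,0,0,1],[0,0,-0.03,0,0,0,1]]]'
python3 -m pendant '[[[0,0,0,0,0,1,1],[0,0,0,0,0,1,1],[0,0,0,0,0,0.48,1],[-0.0586,0.0046,0,0,0,0,1],[-0.0586,0.0046,0,0,0,0,1],[-0.0586,0.0046,0,0,0,0,1],[-0.0586,0.0046,0,0,0,0,1],[-0.0586,0.0046,0,0,0,0,1],[-0.0586,0.0046,0,0,0,0,1],[-0.0586,0.0046,0,0,0,0,1],[-0.0586,0.0046,0,0,0,0,1],[-0.0586,0.0046,0,0,0,0,1],[-0.0586,0.0046,0,0,0,0,1],[0,0,0,0,0,0,1],[0,0,0,0,0,0,1]]]'
```

```text
t: 17.55
tcp_pos: [0.464, 0.2835, 0.205]
tool_rot: [0.607, 0.795, 0.002, 0.001]
force: [0.2, 0.5, -0.7]
finger_gap: 1.0
gripper_force: 0.0
t: 19.05
tcp_pos: [0.4839, -0.1876, 0.2011]
tool_rot: [0.719, 0.695, 0.0, -0.001]
force: [-0.3, -0.2, -0.7]
finger_gap: 1.001
gripper_force: 0.0
```

```bash
python3 -m pendant '[[[0,0,0.05,0,0,0,1],[0,0,0.05,0,0,0,1],[0,0,0.035,0,0,0,1],[0,0,0.018,0,0,0,1],[0,0,0,0,0,0,1],[0,0,0,0,0,0,1],[0,0,0,0,0,0,0],[0,0,0,0,0,0,0],[0,0,0,0,0,0,0],[0,0,0,0,0,0,0],[0,0,0,0,0,0,0],[0,0,0,0,0,0,0],[0,0,0,0,0,0,0],[0,0,0,0,0,0,0]]]'
python3 -m pendant '[[[0,0,-0.01,0,0,0,0],[0,0,-0.01,0,0,0,0],[0,0,-0.02,0,0,0,0],[0,0,-0.05,0,0,0,0],[0,0,-0.05,0,0,0,0],[0,0,-0.03,0,0,0,0],[0,0,0,0,0,0,0],[0,0,0,0,0,0,0]]]'
```

```text
t: 20.45
tcp_pos: [0.4848, -0.1871, 0.0799]
tool_rot: [0.718, 0.696, 0.0, 0.001]
force: [0.2, -0.1, 5.6]
finger_gap: 0.411
gripper_force: 39.9
t: 21.25
tcp_pos: [0.4842, -0.1867, 0.2155]
tool_rot: [0.718, 0.696, 0.0, 0.0]
force: [0.3, 0.8, -1.7]
finger_gap: 0.414
gripper_force: 40.4
```

```bash
python3 -m pendant '[[[0.03,-0.0026,0,0,0,0,0],[0.0575,-0.0026,0,0,0,0,0],[0.0575,-0.0026,0,0,0,0,0],[0.0575,-0.0026,0,0,0,0,0],[0.0575,-0.0026,0,0,0,0,0],[0.0575,-0.0026,0,0,0,0,0],[0.0575,-0.0026,0,0,0,0,0],[0.0575,-0.0026,0,0,0,0,0],[0.0575,-0.0026,0,0,0,0,0],[0.031,-0.0026,0,0,0,0,0],[0,0,0,0,0,-1,0],[0,0,0,0,0,-1,0],[0,0,0,0,0,-0.48,0],[0,0,0.05,0,0,0,0],[0,0,0.05,0,0,0,0],[0,0,0.035,0,0,0,0],[0,0,0.015,0,0,0,0],[0,0,0,0,0,0,0],[0,0,0,0,0,0,0]]]'
```

```text
t: 23.15
tcp_pos: [0.4772, 0.2305, 0.095]
tool_rot: [0.607, 0.795, -0.0, -0.0]
force: [0.9, 0.2, -0.9]
finger_gap: 0.409
gripper_force: 40.3
```

```bash
python3 -m pendant '[[[0,0,0.015,0,0,0,0],[0,0,0.015,0,0,0,0],[0,0,0.010,0,0,0,0],[0,0,0.007,0,0,0,0],[0,0,0.003,0,0,0,0],[0,0,0.0015,0,0,0,0],[0,0,0.001,0,0,0,0],[0,0,0.0008,0,0,0,0],[0,0,0,0,0,0,0],[0,0,0,0,0,0,0]]]'
```

```text
t: 24.15
tcp_pos: [0.4771, 0.2305, 0.0526]
tool_rot: [0.607, 0.795, 0.0, 0.0]
force: [0.1, 0.4, -0.2]
finger_gap: 0.41
gripper_force: 40.4
```

```bash
python3 -m pendant '[[[0,0,0.0006,0,0,0,0],[0,0,0.0004,0,0,0,0],[0,0,0,0,0,0,0],[0,0,0,0,0,0,0]]]'
```

```text
t: 24.55
tcp_pos: [0.4771, 0.2305, 0.0525]
tool_rot: [0.607, 0.795, 0.0, 0.0]
force: [-0.7, -0.7, 5.6]
finger_gap: 0.409
gripper_force: 41.2
```

```bash
python3 -m pendant '[[[0,0,0,0,0,0,0.5],[0,0,0,0,0,0,0.6],[0,0,0,0,0,0,0.8],[0,0,0,0,0,0,1],[0,0,0,0,0,0,1],[0,0,0,0,0,0,1],[0,0,-0.03,0,0,0,1],[0,0,-0.05,0,0,0,1],[0,0,-0.06,0,0,0,1],[0,0,-0.05,0,0,0,1]]]'
python3 -m pendant '[[[0,0,0,0,0,1,1],[0,0,0,0,0,1,1],[0,0,0,0,0,0.48,1],[-0.0589,0.0026,0,0,0,0,1],[-0.0589,0.0026,0,0,0,0,1],[-0.0589,0.0026,0,0,0,0,1],[-0.0589,0.0026,0,0,0,0,1],[-0.0589,0.0026,0,0,0,0,1],[-0.0589,0.0026,0,0,0,0,1],[-0.0589,0.0026,0,0,0,0,1],[-0.0589,0.0026,0,0,0,0,1],[-0.0589,0.0026,0,0,0,0,1],[-0.0589,0.0026,0,0,0,0,1],[0,0,0,0,0,0,1],[0,0,0,0,0,0,1]]]'
```

```text
t: 25.55
tcp_pos: [0.4769, 0.2304, 0.2055]
tool_rot: [0.607, 0.795, 0.0, 0.0]
force: [0.5, 0.5, 0.5]
finger_gap: 0.997
gripper_force: 0.0
t: 27.05
tcp_pos: [0.4821, -0.2421, 0.2032]
tool_rot: [0.719, 0.695, 0.0, -0.0]
force: [-0.0, 0.1, 0.4]
finger_gap: 1.0
gripper_force: 0.0
```

```bash
python3 -m pendant '[[[0,0,0.05,0,0,0,1],[0,0,0.05,0,0,0,1],[0,0,0.04,0,0,0,1],[0,0,0.018,0,0,0,1],[0,0,0,0,0,0,1],[0,0,0,0,0,0,1],[0,0,0,0,0,0,0],[0,0,0,0,0,0,0],[0,0,0,0,0,0,0],[0,0,0,0,0,0,0],[0,0,0,0,0,0,0],[0,0,0,0,0,0,0],[0,0,0,0,0,0,0],[0,0,0,0,0,0,0]]]'
python3 -m pendant '[[[0,0,-0.01,0,0,0,0],[0,0,-0.01,0,0,0,0],[0,0,-0.02,0,0,0,0],[0,0,-0.05,0,0,0,0],[0,0,-0.05,0,0,0,0],[0,0,-0.03,0,0,0,0],[0,0,0,0,0,0,0],[0,0,0,0,0,0,0]]]'
```

```text
t: 28.45
tcp_pos: [0.4831, -0.2415, 0.0781]
tool_rot: [0.718, 0.696, 0.0, 0.001]
force: [0.1, 1.2, 6.2]
finger_gap: 0.398
gripper_force: 39.9
t: 29.25
tcp_pos: [0.4824, -0.241, 0.2136]
tool_rot: [0.718, 0.696, 0.0, 0.0]
force: [0.1, -0.3, -2.2]
finger_gap: 0.398
gripper_force: 40.1
```

```bash
python3 -m pendant '[[[0.03,-0.0006,0,0,0,0,0],[0.0575,-0.0006,0,0,0,0,0],[0.0575,-0.0006,0,0,0,0,0],[0.0575,-0.0006,0,0,0,0,0],[0.0575,-0.0006,0,0,0,0,0],[0.0575,-0.0006,0,0,0,0,0],[0.0575,-0.0006,0,0,0,0,0],[0.0575,-0.0006,0,0,0,0,0],[0.0575,-0.0006,0,0,0,0,0],[0.0345,-0.0006,0,0,0,0,0],[0,0,0,0,0,-1,0],[0,0,0,0,0,-1,0],[0,0,0,0,0,-0.48,0],[0,0,0.05,0,0,0,0],[0,0,0.05,0,0,0,0],[0,0,0.035,0,0,0,0],[0,0,0.015,0,0,0,0],[0,0,0,0,0,0,0],[0,0,0,0,0,0,0]]]'
```

```text
t: 31.15
tcp_pos: [0.4915, 0.1783, 0.0932]
tool_rot: [0.607, 0.794, -0.0, -0.0]
force: [0.4, -0.5, -0.4]
finger_gap: 0.4
gripper_force: 40.1
```

```bash
python3 -m pendant '[[[0,0,0.015,0,0,0,0],[0,0,0.015,0,0,0,0],[0,0,0.010,0,0,0,0],[0,0,0.007,0,0,0,0],[0,0,0.003,0,0,0,0],[0,0,0.0015,0,0,0,0],[0,0,0.001,0,0,0,0],[0,0,0.0008,0,0,0,0],[0,0,0.0006,0,0,0,0],[0,0,0,0,0,0,0],[0,0,0,0,0,0,0]]]'
```

```text
t: 32.25
tcp_pos: [0.4915, 0.1784, 0.0506]
tool_rot: [0.607, 0.795, 0.0, 0.0]
force: [-0.3, 0.2, 5.0]
finger_gap: 0.397
gripper_force: 40.8
```

```bash
python3 -m pendant '[[[0,0,0,0,0,0,0.5],[0,0,0,0,0,0,0.6],[0,0,0,0,0,0,0.8],[0,0,0,0,0,0,1],[0,0,0,0,0,0,1],[0,0,0,0,0,0,1],[0,0,-0.03,0,0,0,1],[0,0,-0.05,0,0,0,1],[0,0,-0.06,0,0,0,1],[0,0,-0.05,0,0,0,1],[-0.05,0,0,0,0,0,1],[-0.05,0,0,0,0,0,1],[-0.05,0,0,0,0,0,1],[0,0,0,0,0,0,1],[0,0,0,0,0,0,1]]]'
python3 - <<'E'
from h import *
from station import eyes
a=eyes.snapshot("top")["pixels"][:,:,::-1]; b=eyes.snapshot("wrist")["pixels"][:,:,::-1]
cv2.imwrite("pics/t3.png",np.hstack([cv2.resize(a[160:260,80:230],(450,300),interpolation=2),cv2.resize(b[0:250,150:400],(300,300))]))
E
```

```text
t: 33.75
tcp_pos: [0.5226, 0.0619, 0.2019]
tool_rot: [0.608, 0.794, -0.0, -0.0]
force: [0.0, -0.4, -0.6]
finger_gap: 1.001
gripper_force: 0.0
```

View pics/t3.png

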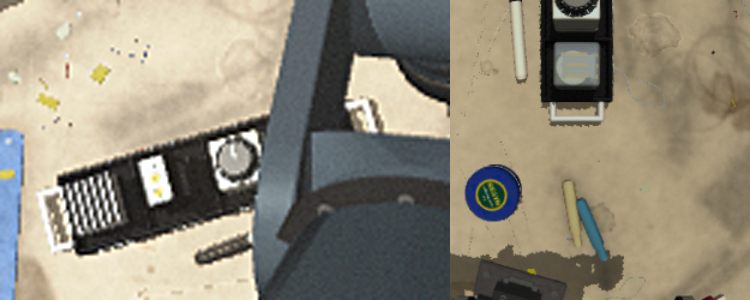

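The pictures show the switch (95,200), monitor (155,180) and timer (235,160) in bays 1–3, and the relay in bay 4 (wrist half, (577,67)). All are upright, and the gripper is clear.

```bash
python3 -c "
from station import job; print(job.sign_off())"
```

```text
the job is handed in; nothing more can be done
None
```

The job is handed in at about 34 s: the solid-state switch, monitor, timer and relay stand upright in carrier bays 1 to 4, in rail order, each set down gently.

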